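# Kit the power-stage parts into the bench tray

### The arm

A 6-joint arm with a two-finger parallel gripper is mounted at the origin on the work surface. World frame = base frame: x ahead of the robot, y to its left, z up, the work surface at z = 0. Lengths are in m, angles in rad, forces in N, time in s.
With the tool pointing down it reaches from about 0.3 to 0.775 m from the base axis. Payload 14.6 kg.
Tool frame: the origin (TCP) lies midway between the tips of the shut fingers; the grasp point (between the pads) lies 19 mm behind it; z points along the fingers, y is the line along which they close (so a half turn about z gives the same grasp; the last joint's range is limited). The gripper opens to 94 mm and grips with 3 to 60 N. Pads are 16 mm wide; open, the fingers measure 119 mm over their backs; the gripper's body (75 mm by 177 mm) begins 78 mm behind the grasp point.
Start: joints at [-1.325, 0.3, 1.521, -0, 1.321, -0.067], TCP at [0.169, -0.523, 0.205] pointing down, gripper open.
Joint ranges: [-3.03, 3.03], [-0.79, 2.21], [0.23, 2.52], [-1.04, 4.18], [0, 3.07], [-2.55, 2.55]. Speed limits (rad/s): [2.22, 2.22, 2.57, 3.14, 3.14, 3.14].

### API

Orientations are given as [roll, pitch, yaw] about the fixed x, y, z axes, in that order (R = Rz(yaw) Ry(pitch) Rx(roll)).
In Python, from station import ctrl gives the robot as it stands. The module is installed in compiled form; this text tells all that it offers.
- The arm moves only by the tool servo_tool, never from a script. Its argument "plan" is a list of rows, each a list of 7 numbers: the opening in per cent of the stroke, from 0 (shut) to 100 (fully open), then the shift along the tool's x, y, z in m, then the turn, a rotation vector about the tool's x, y, z in rad. A call has exactly 8 rows; each row shifts and turns the commanded pose from where the row before left it, along the tool's axes as they then stand; what a row does not reach is not made up. A row lasts 1/8 s, in which the tool goes at most 62.5 mm and 10.7 degrees, less where a joint would pass 70% of its speed; a pose out of reach is approached as far as the arm can. A call with a gripper value outside its range is refused whole. The fingers move at their own pace and stop on an object; "force" is the grip in N (left out, the last holds). Time passes only in rows, so rows that do not move let the fingers close, or fill a call up. It gives the time, the measured TCP pose, the force, the opening and the grip force at its end, in the units of the state.
- ctrl.get_obs(): the state, without advancing time (a new reading comes with each control period).
- ctrl.camera(name): name is "side" or "top" or "wrist"; returns a dict with "pixels" (420x560x3 uint8, red, green, blue), "z_map" (420x560 float32, m along the optical axis (not along the pixel's ray), 0 where there is no reading), "mtx" (3x3 intrinsics, pixels), "dist" ([k1, k2, p1, p2, k3] as OpenCV has them; the pictures are not rectified), "pose" (4x4, takes a point from camera to world coordinates). Camera axes: x right, y up, looking along -z (the intrinsics and any distortion apply to the point x, -y, -z); pixel columns grow to the right and rows downward; lengths in m; the calibration is good to about 2 mm. A picture is of the moment at which its call begins.
- ctrl.hand_in(): hands the job in; it is judged then, once.
The state is a dict: "time_s": time; "qpos": joint angles; "joint_vel": joint speeds; "tau": joint torques, N m; "ee_pos": TCP position; "eef_rot": TCP orientation; "force": force on the tool from outside, world axes, zero at the start; "moment": the same for the moment, N m; "grip_width": finger opening in m; "grip_force": force on a finger pad.
Only numpy, scipy, OpenCV 4.12 (cv2) and the standard library are available. Lean on these libraries where they do the work, as an engineer would, in place of code of your own. Each camera call takes 0.05 s, during which the arm holds its last target. There are 200 camera calls.

### The job

Kit the black tray for the next power board: put the thick capacitor, the copper choke, the relay and the long heatsink each into the grey insert made for it, standing upright and flat on the floor of its pocket, with the choke over its post. Set each one down gently. The thin capacitor and the short heatsink belong to another job: leave them where they are on the mat.

Things in the scene. Friction and masses are not known exactly. Their poses are not given: they have to be found in the camera images.
- cap_thick_center (a point): the thick capacitor: an upright can, diameter 35 mm, height 48 mm, dark sleeve and bare metal top. Point: its centre, half-way up; z up. Loose, on the mat. Belongs in the round pocket of insert_cap.
- choke_center (a point): the choke: a ring wound with copper, lying flat, outer diameter 46 mm, bore 26 mm, height 26 mm. Point: the middle of the bore, half-way up; z up. Loose, on the mat. Belongs over the post of insert_choke.
- relay_center (a point): the relay: a black block 30 x 30 mm and 36 mm high with small blades standing 8 mm out of its top. Point: the centre of the block, half-way up; x and y along its sides, z up. Loose, on the mat. Belongs in the square pocket of insert_relay.
- sink_long_center (a point): the long heatsink: a bare aluminium extrusion with upright fins, 60 mm long (its x), 30 mm wide (its y), 34 mm high (its z, up). Grip it across the 30 mm width. Point: its centre, half-way up. Loose, on the mat. Belongs in the oblong pocket of insert_sink.
- cap_thin_center (a point): the thin capacitor, not wanted: an upright can like the thick one, diameter 22 mm, height 40 mm. Point: its centre, half-way up. Loose, stays on the mat.
- sink_short_center (a point): the short heatsink, not wanted: like the long one, 36 mm long (its x), 30 mm wide, 34 mm high. Point: its centre, half-way up. Loose, stays on the mat.
- insert_cap: insert, a 92 mm square grey tile with black walls: a plain round pocket: inner diameter 55 mm, wall 3 mm thick and 10 mm high above the pocket floor. Origin: centre of the tile's underside, 5 mm above the table (x across the tray, y along it); the pocket floor is 4 mm above it. Fixed, in a row of four, 100 mm apart, in any order, in a black tray (112 x 416 mm, rim 16 mm high).
- insert_choke: insert, a 92 mm square grey tile with black rim and post: a post in the middle of a low round rim: post diameter 10 mm, 18 mm high above the floor, tapered at the top; rim inner diameter 66 mm, 3 mm thick, 5 mm high. Origin: centre of the tile's underside, 5 mm above the table (x across the tray, y along it); the pocket floor is 4 mm above it. Fixed, in a row of four, 100 mm apart, in any order, in a black tray (112 x 416 mm, rim 16 mm high).
- insert_relay: insert, a 92 mm square grey tile with black walls: a square pocket: inside 48 x 48 mm, wall 3 mm thick and 10 mm high above the pocket floor. Origin: centre of the tile's underside, 5 mm above the table (x across the tray, y along it); the pocket floor is 4 mm above it. Fixed, in a row of four, 100 mm apart, in any order, in a black tray (112 x 416 mm, rim 16 mm high).
- insert_sink: insert, a 92 mm square grey tile with black walls: an oblong pocket: inside 78 mm (along its x) by 48 mm (along its y), wall 3 mm thick and 10 mm high above the pocket floor. Origin: centre of the tile's underside, 5 mm above the table (x across the tray, y along it); the pocket floor is 4 mm above it. Fixed, in a row of four, 100 mm apart, in any order, in a black tray (112 x 416 mm, rim 16 mm high).
There are look-alikes about, which are no part of the job. What is shaped like the part that bears sink_long_center but blue or pink is not meant.

How it is judged:
By the outcome, as a careful person would: the job done as asked, in the order asked, and still so for the second after the job is handed in, with the robot touching nothing.
It also fails if it takes over 106 s, if anything falls off the work surface, if the arm or the gripper's body presses on something with over 40 N, if the wrist force passes 120 N, or if a joint passes its speed limit or range.

## Working session

There is one attempt and no reset: what is moved stays moved. The work goes in short steps, Python scripts to look and compute and a tool call to move; the robot and the scene stay as the last step left them, time stands still between calls to the robot, and variables do not carry over. Pictures are saved under pics/ and viewed, at most 14 in all, crops included, and the job is handed in when it is done.

Besides the shell and the picture viewer there is one more tool, called after "Emit:" as name(argument=value, ...) on one line, values as JSON. servo_tool: Moves the arm, as the interface text tells. Its arguments: {"type":"object","properties":{"plan":{"type":"array","items":{"type":"array","items":{"type":"number"}}},"force":{"type":"number"}},"required":["plan"]}

```bash
mkdir -p pics; cat > h.py <<'E'
import numpy as np, cv2
from station import ctrl
def snap(n,tag):
    c=ctrl.camera(n); np.savez(f'{tag}.npz',**c)
    cv2.imwrite(f'pics/{tag}.png',c['pixels'][:,:,::-1]); return c
def world(c,u,v,z=None):
    p=cv2.undistortPoints(np.array([[[u,v]]],float),c['mtx'],np.array(c['dist'],float)).ravel()
    P=c['pose']; d=P[:3,:3]@np.array([p[0],-p[1],-1.])
    s=c['z_map'][int(round(v)),int(round(u))] if z is None else (z-P[2,3])/d[2]
    return P[:3,3]+s*d
def crop(c,u0,v0,u1,v1,k,name):
    im=c['pixels'][v0:v1,u0:u1,::-1]
    cv2.imwrite(f'pics/{name}.png',cv2.resize(im,None,fx=k,fy=k,interpolation=cv2.INTER_CUBIC))
E
python3 - <<'E'
from h import *
c=snap('top','top0'); d=snap('side','side0')
print(c['pose'],d['pose'][:3,3]); o=ctrl.get_obs(); print(o['ee_pos'],o['eef_rot'],o['time_s'],o['grip_width'])
a=np.hstack([c['pixels'],d['pixels']])
cv2.imwrite('pics/a.png',cv2.resize(c['pixels'],(800,600),interpolation=cv2.INTER_CUBIC)[:,:,::-1])
E
```

```text
[[-1.18583138e-03  9.84420255e-01 -1.75827628e-01  2.85983405e-01]
 [-9.99981806e-01 -2.20728729e-03 -5.61395572e-03 -5.86429344e-02]
 [-5.91459382e-03  1.75817771e-01  9.84404962e-01  1.32519994e+00]
 [ 0.00000000e+00  0.00000000e+00  0.00000000e+00  1.00000000e+00]] [0.40871989 0.53164898 0.76943395]
[ 0.16917899 -0.52310845  0.20497516] [-3.14064104e+00 -6.93039223e-05  3.12758758e-01] 0.1 0.09362567524996629
```

View pics/a.png

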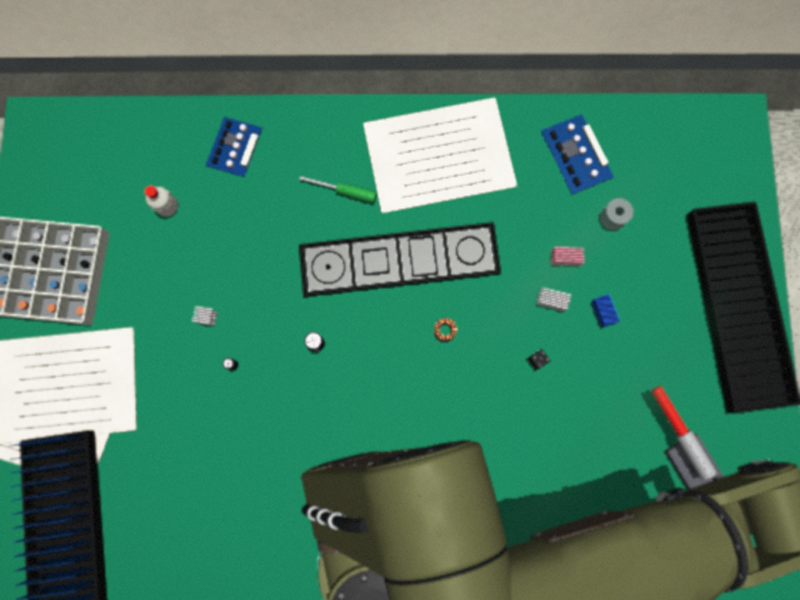

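View pics/side0.png

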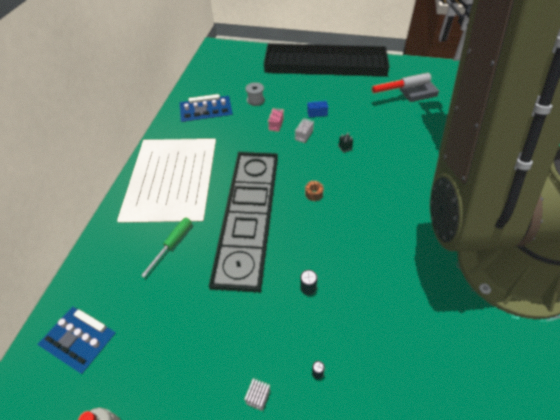

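The 800x600 top view shows these:
- Inserts, left to right: choke (328,267), relay (376,262), sink (423,256) and cap (470,250).
- Parts: thick cap (314,342), thin cap (230,364), choke (446,329) and relay (540,359).
- Heatsinks: bare and long (554,299), bare and short (204,316), pink (568,256), blue (605,310). The one at (554,299) fits, being bare aluminium and the longer of the two. I'll confirm it in a crop.

```bash
cat >> h.py <<'E'
def blob(c,u,v,zlo,r=0.05):
    """points of the z_map higher than zlo within r of the world point under (u,v)"""
    h,w=c['z_map'].shape; g=np.indices((h,w))[::-1].reshape(2,-1).T.astype(float)
    p=cv2.undistortPoints(g[:,None],c['mtx'],np.array(c['dist'],float))[:,0]
    z=c['z_map'].ravel(); X=np.c_[p[:,0]*z,-p[:,1]*z,-z]@c['pose'][:3,:3].T+c['pose'][:3,3]
    o=X[int(round(v))*w+int(round(u))]
    return X[(z>0)&(X[:,2]>zlo)&(np.hypot(*(X-o)[:,:2].T)<r)]
E
python3 - <<'E'
from h import *
c=dict(np.load('top0.npz'))
k=.7
for n,u,v,zl,zt in [('capT',314,342,.035,.048),('choke',446,329,.015,.026),('relay',540,359,.025,.036),('long',554,299,.022,.034),('short',204,316,.022,.034),('thin',230,364,.03,.04),('pink',568,256,.02,.034),('blue',605,310,.02,.034)]:
    w=world(c,u*k,v*k,zt); B=blob(c,u*k,v*k,zl); r=cv2.minAreaRect(B[:,:2].astype(np.float32)*1000)
    print(n,w.round(3),len(B),B.mean(0).round(3),np.round(r[0]),np.round(r[1]),round(r[2]))
for n,u,v in [('ichoke',328,267),('irelay',376,262),('isink',423,256),('icap',470,250),('tl',300,244),('tr',495,224),('br',500,272),('bl',305,297)]:
    print(n,world(c,u*k,v*k,.012).round(3))
crop(c,300,160,460,270,5,'crop1')
E
```

```text
capT [0.442 0.136 0.048] 125 [0.445 0.138 0.048] [445. 139.] [34. 32.] 89
choke [ 0.471 -0.129  0.026] 139 [ 0.472 -0.127  0.025] [ 471. -127.] [44. 43.] 89
relay [ 0.408 -0.316  0.036] 116 [ 0.409 -0.315  0.037] [ 409. -315.] [30. 30.] 35
long [ 0.531 -0.349  0.034] 213 [ 0.533 -0.35   0.032] [ 534. -350.] [60. 31.] 76
short [0.497 0.364 0.034] 94 [0.501 0.369 0.032] [500. 370.] [36. 30.] 79
thin [0.399 0.305 0.04 ] 54 [0.401 0.309 0.039] [401. 309.] [19. 22.] 47
pink [ 0.621 -0.382  0.034] 232 [ 0.625 -0.383  0.031] [ 625. -383.] [61. 32.] 88
blue [ 0.508 -0.452  0.034] 244 [ 0.509 -0.455  0.031] [ 509. -456.] [60. 32.] 19
ichoke [0.605 0.116 0.012]
irelay [0.615 0.016 0.012]
isink [ 0.628 -0.083  0.012]
icap [ 0.641 -0.182  0.012]
tl [0.655 0.176 0.012]
tr [ 0.697 -0.236  0.012]
br [ 0.593 -0.244  0.012]
bl [0.541 0.163 0.012]
```

View pics/crop1.png

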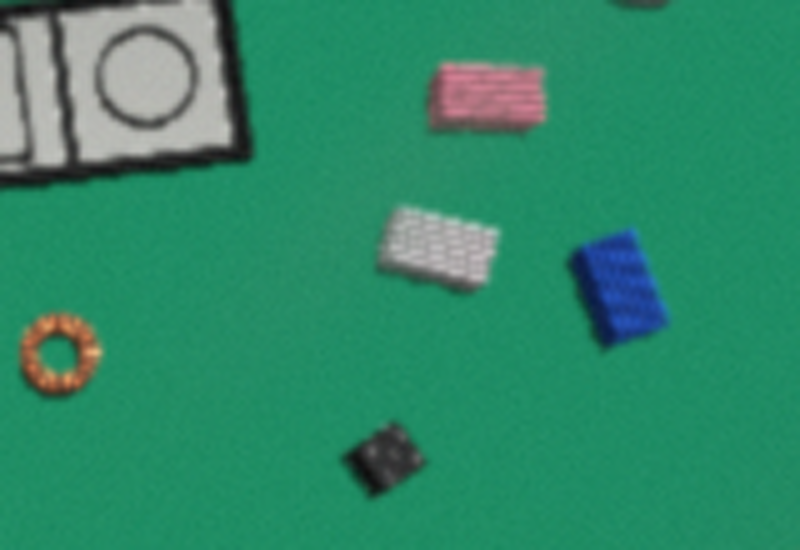

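The crop at (440,247) confirms the bare aluminium long heatsink, 60 x 31 mm. I'm setting out for the thick capacitor.

Emit:
servo_tool(plan=[[80,0.033,-0.039,0.003,0,0,0],[80,0.033,-0.039,0.003,0,0,0],[80,0.033,-0.039,0.003,0,0,0],[80,0.033,-0.039,0.003,0,0,0],[80,0.033,-0.039,0.003,0,0,0],[80,0.033,-0.039,0.003,0,0,0],[80,0.033,-0.039,0.003,0,0,0],[80,0.033,-0.039,0.003,0,0,0]], force=15)

```text
time_s: 1.1
ee_pos: [0.3247, -0.1436, 0.1814]
eef_rot: [3.141, -0.0, 0.312]
force: [0.4, -1.2, -0.2]
grip_width: 0.0754
grip_force: 0.0
```

Emit:
servo_tool(plan=[[80,0.033,-0.039,0,0,0,0],[80,0.033,-0.039,0,0,0,0],[80,0.033,-0.039,0,0,0,0],[80,0.033,-0.039,0,0,0,0],[80,0.033,-0.039,0,0,0,0],[80,0.033,-0.039,0,0,0,0],[80,0,0,0,0,0,0],[80,0,0,0,0,0,0]])

```text
time_s: 2.1
ee_pos: [0.4404, 0.138, 0.1811]
eef_rot: [3.142, 0.001, 0.313]
force: [-0.1, -0.4, -0.4]
grip_width: 0.0754
grip_force: 0.0
```

```bash
cat >> h.py <<'E'
def tgt(x,y,z,yaw_deg=None):
    """total shift in present tool axes, and turn about tool z"""
    o=ctrl.get_obs(); p=o['ee_pos']; r=o['eef_rot']; a=r[2]
    d=np.array([x,y,z])-p
    s=[d[0]*np.cos(a)+d[1]*np.sin(a), d[0]*np.sin(a)-d[1]*np.cos(a), -d[2]]
    print('at',np.round(p,4),'yaw',round(np.degrees(a),1),'t',o['time_s'],'w',round(o['grip_width'],4),'F',np.round(o['force'],1),'shift',np.round(s,4),
      'turn',None if yaw_deg is None else round(a-np.radians(yaw_deg),3))
def stat(B):
    r=cv2.minAreaRect(B[:,:2].astype(np.float32)*1000); print(len(B),B.mean(0).round(4),np.round(r[0],1),np.round(r[1],1),round(r[2],1))
def near(c,x,y,zlo,zhi,r):
    B=blob(c,280,210,zlo,1.); return B[(B[:,2]<zhi)&(np.hypot(B[:,0]-x,B[:,1]-y)<r)]
E
python3 - <<'E'
from h import *
c=snap('wrist','w1'); B=near(c,.445,.138,.04,.06,.04); stat(B); tgt(.445,.138,.014)
E
```

```text
1141 [0.4463 0.1386 0.0477] [445.9 138.4] [34.  34.3] 53.9
at [0.4405 0.1376 0.1813] yaw 17.9 t 2.15 w 0.0748 F [ 1.  -0.3  0.4] shift [0.0044 0.001  0.1673] turn None
```

View pics/w1.png

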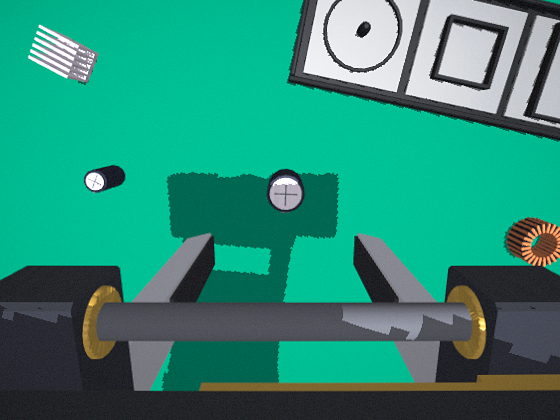

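The wrist view shows the cap at (286,190), between the fingers. I'm going down on it. The choke insert's post is at (363,30).

Emit:
servo_tool(plan=[[80,0.0055,0.001,0.035,0,0,0],[80,0,0,0.035,0,0,0],[80,0,0,0.035,0,0,0],[80,0,0,0.035,0,0,0],[80,0,0,0.02,0,0,0],[80,0,0,0.007,0,0,0],[80,0,0,0,0,0,0],[0,0,0,0,0,0,0]], force=15)

```text
time_s: 3.15
ee_pos: [0.4469, 0.139, 0.0154]
eef_rot: [3.141, -0.002, 0.312]
force: [0.1, 0.9, 0.4]
grip_width: 0.0686
grip_force: 0.0
```

Emit:
servo_tool(plan=[[0,0,0,0,0,0,0],[0,0,0,0,0,0,0],[0,0,0,0,0,0,0],[0,0,0,0,0,0,0],[0,0,0,0,0,0,0],[0,0,0,0,0,0,0],[0,0,0,0,0,0,0],[0,0,0,0,0,0,0]])

```text
time_s: 4.15
ee_pos: [0.4464, 0.1391, 0.0145]
eef_rot: [-3.142, -0.0, 0.313]
force: [-0.8, -0.2, 4.1]
grip_width: 0.035
grip_force: 15.0
```

```bash
python3 - <<'E'
from h import *
c=dict(np.load('w1.npz')); print('post',world(c,363,28,.025), 'chokeT')
stat(near(c,.605,.116,.02,.04,.02)); stat(near(c,.605,.116,.0115,.016,.05)); stat(near(c,.615,.016,.0155,.03,.05))
tgt(.641,-.182,.12)
E
```

```text
post [0.60356705 0.11751387 0.025     ] chokeT
110 [0.6052 0.1163 0.0239] [605.9 116. ] [9.3 9.4] 61.5
667 [0.5974 0.1127 0.0134] [600.6 113.8] [60.3 71.6] 17.8
1073 [0.6185 0.0166 0.0182] [604.9  14.9] [79.5 55.4] 7.0
at [0.4464 0.1391 0.0145] yaw 17.9 t 4.15 w 0.035 F [-0.8 -0.2  4.1] shift [ 0.0863  0.3654 -0.1055] turn None
```

Gripped with the width at 35.0 mm. I'm lifting and carrying it to the cap insert at about (.642, -.182).

Emit:
servo_tool(plan=[[0,0,0,-0.03,0,0,0],[0,0,0,-0.045,0,0,0],[0,0.01,0.045,-0.03,0,0,0],[0,0.011,0.046,0,0,0,0],[0,0.011,0.046,0,0,0,0],[0,0.011,0.046,0,0,0,0],[0,0.011,0.046,0,0,0,0],[0,0.011,0.046,0,0,0,0]], force=20)

```text
time_s: 5.15
ee_pos: [0.5933, -0.104, 0.1191]
eef_rot: [-3.141, 0.0, 0.313]
force: [0.0, 1.1, -0.8]
grip_width: 0.0348
grip_force: 20.0
```

Emit:
servo_tool(plan=[[0,0.011,0.046,0,0,0,0],[0,0.011,0.044,0,0,0,0],[0,0,0,0,0,0,0],[0,0,0,0,0,0,0],[0,0,0,0,0,0,0],[0,0,0,0,0,0,0],[0,0,0,0,0,0,0],[0,0,0,0,0,0,0]])

```text
time_s: 6.15
ee_pos: [0.6414, -0.1812, 0.1195]
eef_rot: [3.142, -0.0, 0.313]
force: [0.1, 0.6, -1.0]
grip_width: 0.0345
grip_force: 20.0
```

```bash
python3 - <<'E'
from h import *
c=snap('wrist','w2'); stat(near(c,.642,-.182,.0155,.022,.04)); tgt(.642,-.182,.0235)
E
```

```text
610 [ 0.6497 -0.1789  0.0182] [ 645.3 -180.5] [49.  59.5] 17.1
at [ 0.6414 -0.1813  0.1195] yaw 17.9 t 6.2 w 0.0345 F [ 0.8 -0.9  0.1] shift [0.0003 0.0008 0.096 ] turn None
```

View pics/w2.png

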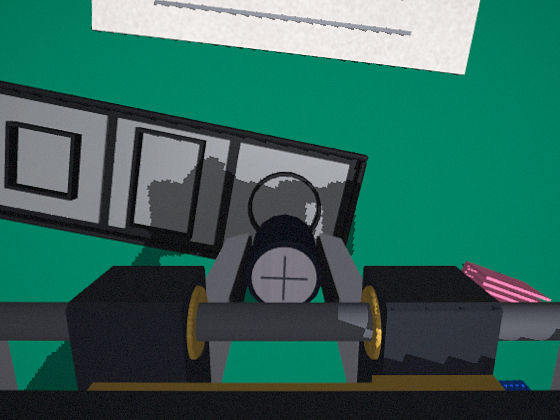

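The picture shows the cap insert ring, with its left edge at (249,205), right at (320,205) and top at (285,172).

```bash
python3 - <<'E'
from h import *
from scipy.optimize import least_squares
c=dict(np.load('w2.npz')); B=near(c,.642,-.182,.0155,.022,.036); 
f=least_squares(lambda q:np.hypot(B[:,0]-q[0],B[:,1]-q[1])-.029,[.642,-.182],loss='soft_l1',f_scale=.002); print(f.x,np.abs(f.fun).mean())
print([world(c,*p,.019).round(4) for p in [(249,205),(320,205),(285,172)]])
for n,u in [('relay',42),('sink',168)]: print(n,world(c,u,160 if u==42 else 184,.012).round(4))
E
```

```text
[ 0.63999615 -0.1820296 ] 0.0008095752540158538
[array([ 0.635 , -0.1537,  0.019 ]), array([ 0.6528, -0.2088,  0.019 ]), array([ 0.6697, -0.1733,  0.019 ])]
relay [0.6174 0.018  0.012 ]
sink [ 0.6297 -0.0847  0.012 ]
```

Emit:
servo_tool(plan=[[0,-0.001,0,0.03,0,0,0],[0,0,0,0.03,0,0,0],[0,0,0,0.02,0,0,0],[0,0,0,0.009,0,0,0],[0,0,0,0.003,0,0,0],[0,0,0,0.002,0,0,0],[0,0,0,0.001,0,0,0],[0,0,0,0.0005,0,0,0]])

```text
time_s: 7.2
ee_pos: [0.6407, -0.1818, 0.0243]
eef_rot: [3.141, -0.0, 0.313]
force: [0.5, -0.3, -0.7]
grip_width: 0.0346
grip_force: 20.0
```

```bash
python3 - <<'E'
from h import *
tgt(.64,-.182,.0235)
E
```

```text
at [ 0.6407 -0.1818  0.0243] yaw 17.9 t 7.2 w 0.0346 F [ 0.5 -0.3 -0.7] shift [-0.0007  0.      0.0008] turn None
```

Emit:
servo_tool(plan=[[0,0,0,0.0005,0,0,0],[0,0,0,0.0003,0,0,0],[0,0,0,0,0,0,0],[42,0,0,0,0,0,0],[50,0,0,0,0,0,0],[60,0,0,0,0,0,0],[60,0,0,0,0,0,0],[60,0,0,0,0,0,0]])

```text
time_s: 8.2
ee_pos: [0.6405, -0.1817, 0.0231]
eef_rot: [-3.142, 0.0, 0.313]
force: [-0.1, 1.3, -0.1]
grip_width: 0.0564
grip_force: 0.0
```

```bash
python3 - <<'E'
from h import *
tgt(.471,-.128,.13)
E
```

```text
at [ 0.6405 -0.1817  0.0231] yaw 17.9 t 8.2 w 0.0564 F [-0.1  1.3 -0.1] shift [-0.1447 -0.1033 -0.1069] turn None
```

Released. I'm lifting and moving to the choke at (.471, -.128), stopping at z about .16 for a look.

Emit:
servo_tool(plan=[[70,0,0,-0.04,0,0,0],[80,0,0,-0.05,0,0,0],[80,-0.029,-0.021,-0.045,0,0,0],[80,-0.036,-0.026,0,0,0,0],[80,-0.036,-0.026,0,0,0,0],[80,-0.036,-0.026,0,0,0,0],[80,-0.008,-0.004,0,0,0,0],[80,0,0,0,0,0,0]])

```text
time_s: 9.2
ee_pos: [0.4713, -0.1286, 0.1587]
eef_rot: [3.141, -0.001, 0.313]
force: [0.9, 0.4, -0.7]
grip_width: 0.0751
grip_force: 0.0
```

```bash
python3 - <<'E'
from h import *
c=snap('wrist','w3'); stat(near(c,.471,-.128,.018,.04,.04)); tgt(.471,-.128,.008)
B=near(c,.64,-.182,.04,.07,.04); stat(B)
E
```

```text
1320 [ 0.4724 -0.1275  0.0245] [ 472.  -127.6] [45.2 44.9] 6.2
at [ 0.4717 -0.1287  0.1585] yaw 17.9 t 9.25 w 0.0752 F [ 0.2  0.8 -0.1] shift [-0.0004 -0.0009  0.1505] turn None
2019 [ 0.636  -0.1809  0.0553] [ 636.4 -182.7] [29.4 34.9] 17.0
```

View pics/w3.png

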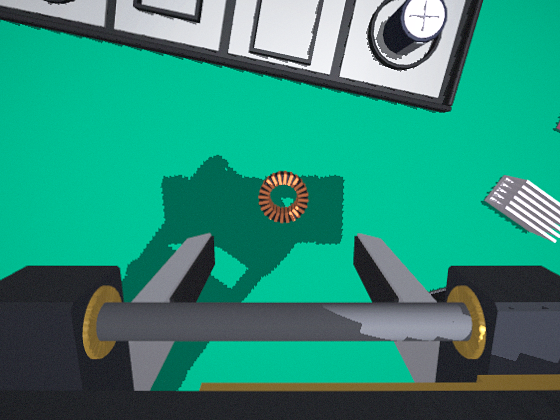

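The cap stands in its ring at (405,30), with its top at z .057. The choke is at (283,198), between the fingers.

Emit:
servo_tool(plan=[[80,0.001,-0.001,0.04,0,0,0],[80,0,0,0.04,0,0,0],[80,0,0,0.04,0,0,0],[80,0,0,0.02,0,0,0],[80,0,0,0.01,0,0,0],[80,0,0,0,0,0,0],[0,0,0,0,0,0,0],[0,0,0,0,0,0,0]], force=15)

```text
time_s: 10.25
ee_pos: [0.472, -0.1272, 0.0089]
eef_rot: [3.141, -0.001, 0.313]
force: [-0.5, -0.2, 0.0]
grip_width: 0.0587
grip_force: 0.0
```

Emit:
servo_tool(plan=[[0,0,0,0,0,0,0],[0,0,0,0,0,0,0],[0,0,0,0,0,0,0],[0,0,0,0,0,0,0],[0,0,0,0,0,0,0],[0,0,0,0,0,0,0],[0,0,0,0,0,0,0],[0,0,0,0,0,0,0]])

```text
time_s: 11.25
ee_pos: [0.4717, -0.1272, 0.0086]
eef_rot: [3.141, -0.001, 0.313]
force: [-1.0, 1.2, 5.2]
grip_width: 0.0463
grip_force: 15.0
```

```bash
python3 - <<'E'
from h import *
tgt(.605,.116,.10)
E
```

```text
at [ 0.4717 -0.1272  0.0086] yaw 17.9 t 11.25 w 0.0463 F [-1.   1.2  5.2] shift [ 0.2016 -0.1903 -0.0914] turn None
```

Emit:
servo_tool(plan=[[0,0,0,-0.03,0,0,0],[0,0,0,-0.045,0,0,0],[0,0.03,-0.028,-0.025,0,0,0],[0,0.034,-0.032,0,0,0,0],[0,0.034,-0.032,0,0,0,0],[0,0.034,-0.032,0,0,0,0],[0,0.034,-0.032,0,0,0,0],[0,0.034,-0.032,0,0,0,0]], force=20)

```text
time_s: 12.25
ee_pos: [0.6043, 0.1148, 0.1079]
eef_rot: [-3.141, 0.0, 0.313]
force: [0.7, -0.6, -0.9]
grip_width: 0.0459
grip_force: 20.0
```

Emit:
servo_tool(plan=[[0,0.0015,-0.0025,0,0,0,0],[0,0,0,0,0,0,0],[0,0,0,0,0,0,0],[0,0,0,0,0,0,0],[0,0,0,0,0,0,0],[0,0,0,0,0,0,0],[0,0,0,0,0,0,0],[0,0,0,0,0,0,0]])

```text
time_s: 13.25
ee_pos: [0.6046, 0.1162, 0.1082]
eef_rot: [3.142, 0.0, 0.313]
force: [-0.4, -0.7, -0.1]
grip_width: 0.0458
grip_force: 20.0
```

```bash
python3 - <<'E'
from h import *
from scipy.optimize import least_squares
c=snap('wrist','w4'); tgt(.6055,.1165,.0181)
B=near(c,.6055,.1165,.0115,.0165,.045); B=B[np.hypot(B[:,0]-.6055,B[:,1]-.1165)>.025]
f=least_squares(lambda q:np.hypot(B[:,0]-q[0],B[:,1]-q[1])-.0345,[.6055,.1165],loss='soft_l1',f_scale=.002); print('rim',f.x,np.abs(f.fun).mean(),len(B))
E
```

```text
at [0.6046 0.1162 0.1081] yaw 17.9 t 13.3 w 0.0461 F [-0.6  0.5 -0.9] shift [0.001 0.    0.09 ] turn None
rim [0.60570766 0.11605946] 0.0007965940451431046 832
```

View pics/w4.png

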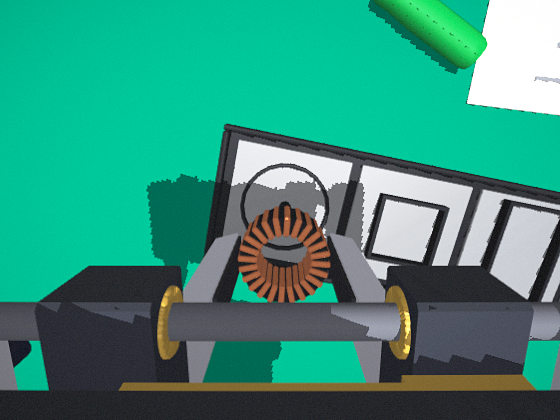

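The choke is held level at (285,255), over its rim at (285,205). I'm lowering it onto the post at (.6057, .116).

Emit:
servo_tool(plan=[[0,0.001,0,0.03,0,0,0],[0,0,0,0.025,0,0,0],[0,0,0,0.015,0,0,0],[0,0,0,0.01,0,0,0],[0,0,0,0.006,0,0,0],[0,0,0,0.002,0,0,0],[0,0,0,0.001,0,0,0],[0,0,0,0.0005,0,0,0]])

```text
time_s: 14.3
ee_pos: [0.6057, 0.1165, 0.019]
eef_rot: [3.141, -0.001, 0.313]
force: [0.6, 0.3, 0.8]
grip_width: 0.046
grip_force: 20.0
```

Emit:
servo_tool(plan=[[0,0,0,0.0005,0,0,0],[0,0,0,0.0004,0,0,0],[0,0,0,0,0,0,0],[53,0,0,0,0,0,0],[60,0,0,0,0,0,0],[70,0,0,0,0,0,0],[70,0,0,0,0,0,0],[70,0,0,0,0,0,0]])

```text
time_s: 15.3
ee_pos: [0.6055, 0.1165, 0.0177]
eef_rot: [3.142, 0.0, 0.313]
force: [0.2, -0.7, -0.4]
grip_width: 0.0656
grip_force: 0.0
```

```bash
python3 - <<'E'
from h import *
tgt(.409,-.315,.13,35)
E
```

```text
at [0.6055 0.1165 0.0177] yaw 17.9 t 15.3 w 0.0656 F [ 0.2 -0.7 -0.4] shift [-0.3198  0.3501 -0.1123] turn -0.298
```

Emit:
servo_tool(plan=[[70,0,0,-0.04,0,0,0],[70,0,0,-0.05,0,0,0],[70,-0.032,0.035,-0.042,0,0,0],[70,-0.032,0.035,0,0,0,0],[70,-0.032,0.035,0,0,0,0],[70,-0.032,0.035,0,0,0,0],[70,-0.032,0.035,0,0,0,0],[70,-0.032,0.035,0,0,0,0]])

```text
time_s: 16.3
ee_pos: [0.487, -0.1431, 0.1494]
eef_rot: [3.141, -0.0, 0.313]
force: [0.9, -0.3, -0.1]
grip_width: 0.0655
grip_force: 0.0
```

Emit:
servo_tool(plan=[[70,-0.032,0.035,0,0,0,0],[70,-0.032,0.035,0,0,0,0],[70,-0.032,0.035,0,0,0,0],[70,-0.032,0.035,0,0,0,0],[70,0,0,0,0,0,-0.15],[70,0,0,0,0,0,-0.15],[70,0,0,0,0,0,0],[70,0,0,0,0,0,0]])

```text
time_s: 17.3
ee_pos: [0.4091, -0.3143, 0.1492]
eef_rot: [3.142, -0.0, 0.61]
force: [-0.1, -1.0, -0.1]
grip_width: 0.066
grip_force: 0.0
```

```bash
python3 - <<'E'
from h import *
c=snap('wrist','w5'); B=near(c,.409,-.315,.033,.039,.035); stat(B); print(B[:,2].mean())
r=cv2.minAreaRect(B[:,:2].astype(np.float32)*1000); tgt(r[0][0]/1000,r[0][1]/1000,.013,r[2])
E
```

```text
1129 [ 0.4102 -0.316   0.0354] [ 409.7 -316.7] [30.1 29.4] 34.3
0.035378692179436996
at [ 0.4091 -0.3143  0.1492] yaw 35.0 t 17.35 w 0.0656 F [-0.3 -0.4 -0.3] shift [-0.0009  0.0022  0.1362] turn 0.012
```

View pics/w5.png

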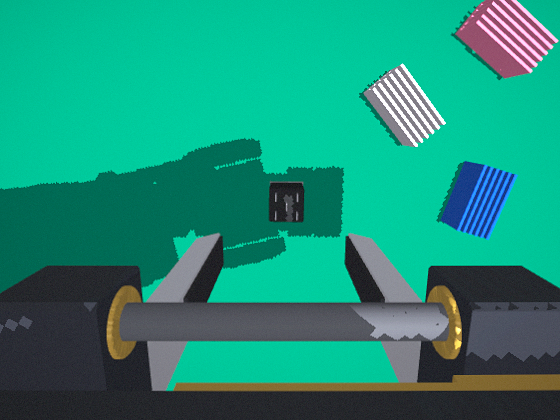

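The relay is at (286,202), square to the fingers. I'm going down to z .013 and gripping.

Emit:
servo_tool(plan=[[65,-0.001,0.002,0.04,0,0,0.012],[65,0,0,0.04,0,0,0],[65,0,0,0.03,0,0,0],[65,0,0,0.018,0,0,0],[65,0,0,0.008,0,0,0],[65,0,0,0,0,0,0],[0,0,0,0,0,0,0],[0,0,0,0,0,0,0]], force=15)

```text
time_s: 18.35
ee_pos: [0.4097, -0.3169, 0.0139]
eef_rot: [3.14, -0.0, 0.601]
force: [0.7, -0.5, 0.7]
grip_width: 0.0448
grip_force: 0.0
```

Emit:
servo_tool(plan=[[0,0,0,0,0,0,0],[0,0,0,0,0,0,0],[0,0,0,0,0,0,0],[0,0,0,0,0,0,0],[0,0,0,0,0,0,0],[0,0,0,0,0,0,0],[0,0,0,0,0,0,0],[0,0,0,0,0,0,0]])

```text
time_s: 19.35
ee_pos: [0.4095, -0.3167, 0.0135]
eef_rot: [3.141, -0.0, 0.601]
force: [-0.9, 0.2, 5.3]
grip_width: 0.0298
grip_force: 15.0
```

```bash
python3 - <<'E'
from h import *
tgt(.617,.0167,.12,6.6)
E
```

```text
at [ 0.4095 -0.3167  0.0135] yaw 34.4 t 19.35 w 0.0298 F [-0.9  0.2  5.3] shift [ 0.3597 -0.1577 -0.1065] turn 0.486
```

Emit:
servo_tool(plan=[[0,0,0,-0.03,0,0,0],[0,0,0,-0.045,0,0,0],[0,0.04,-0.0175,-0.03,0,0,0],[0,0.04,-0.0175,0,0,0,0],[0,0.04,-0.0175,0,0,0,0],[0,0.04,-0.0175,0,0,0,0],[0,0.04,-0.0175,0,0,0,0],[0,0.04,-0.0175,0,0,0,0]], force=20)

```text
time_s: 20.35
ee_pos: [0.5485, -0.093, 0.118]
eef_rot: [-3.141, 0.0, 0.601]
force: [0.8, -0.2, -0.0]
grip_width: 0.0295
grip_force: 20.0
```

Emit:
servo_tool(plan=[[0,0.04,-0.0175,0,0,0,0],[0,0.04,-0.0175,0,0,0,0],[0,0.04,-0.0175,0,0,0,0],[0,0,0,0,0,0,0.162],[0,0,0,0,0,0,0.162],[0,0,0,0,0,0,0.162],[0,0,0,0,0,0,0],[0,0,0,0,0,0,0]])

```text
time_s: 21.35
ee_pos: [0.6172, 0.0168, 0.118]
eef_rot: [-3.142, 0.0, 0.118]
force: [0.2, -1.0, -0.6]
grip_width: 0.0294
grip_force: 20.0
```

```bash
python3 - <<'E'
from h import *
c=snap('wrist','w6'); tgt(.617,.0167,.0225,6.6)
E
```

```text
at [0.6172 0.0168 0.118 ] yaw 6.7 t 21.4 w 0.0299 F [ 0.3 -0.6 -0.3] shift [-0.0002  0.      0.0955] turn 0.003
```

View pics/w6.png

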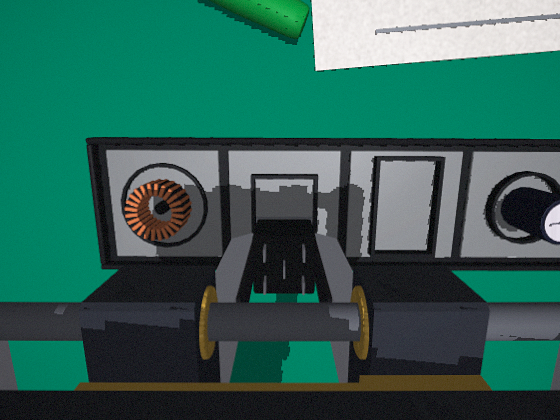

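The choke is over its post at (160,208). The relay is at (285,255), square to its pocket, whose back wall runs (252-317,176). I'll check the centre from those corners.

```bash
python3 - <<'E'
from h import *
c=dict(np.load('w6.npz'))
a,b=world(c,251,175,.019),world(c,318,175,.019); u=np.array([np.cos(.115),np.sin(.115),0]); print(a,b,np.linalg.norm(a-b),(a+b)/2-.027*u)
q=[world(c,*p,.019) for p in [(373,157),(445,157),(438,252),(372,252)]]; print(np.mean(q,0),[p.round(4) for p in q])
B=near(c,.628,-.083,.0155,.022,.055); stat(B)
E
```

```text
[0.64110327 0.04577836 0.019     ] [ 0.64738289 -0.00715161  0.019     ] 0.05330117957451356 [0.61742142 0.01621521 0.019     ]
[ 0.6308634  -0.08250283  0.019     ] [array([ 0.6666, -0.0481,  0.019 ]), array([ 0.6733, -0.1045,  0.019 ]), array([ 0.595 , -0.1162,  0.019 ]), array([ 0.5885, -0.0611,  0.019 ])]
1556 [ 0.6302 -0.0832  0.0181] [630.5 -82.7] [104.4  55.3] 6.5
```

Emit:
servo_tool(plan=[[0,0,0,0.03,0,0,0],[0,0,0,0.03,0,0,0],[0,0,0,0.02,0,0,0],[0,0,0,0.009,0,0,0],[0,0,0,0.003,0,0,0],[0,0,0,0.0015,0,0,0],[0,0,0,0.0005,0,0,0],[0,0,0,0.0005,0,0,0]])

```text
time_s: 22.4
ee_pos: [0.6175, 0.0168, 0.0241]
eef_rot: [3.141, -0.001, 0.115]
force: [-0.3, 0.6, -0.1]
grip_width: 0.03
grip_force: 20.0
```

Emit:
servo_tool(plan=[[0,0,0,0.0005,0,0,0],[0,0,0,0.0004,0,0,0],[0,0,0,0,0,0,0],[36,0,0,0,0,0,0],[44,0,0,0,0,0,0],[52,0,0,0,0,0,0],[52,0,0,0,0,0,0],[52,0,0,0,0,0,0]])

```text
time_s: 23.4
ee_pos: [0.6173, 0.0168, 0.0228]
eef_rot: [-3.142, -0.0, 0.115]
force: [-0.4, 0.3, 0.2]
grip_width: 0.0489
grip_force: 0.0
```

```bash
python3 - <<'E'
from h import *
tgt(.534,-.35,.15,76)
E
```

```text
at [0.6173 0.0168 0.0228] yaw 6.6 t 23.4 w 0.0489 F [-0.4  0.3  0.2] shift [-0.1247  0.3549 -0.1272] turn -1.212
```

Emit:
servo_tool(plan=[[60,0,0,-0.04,0,0,0],[70,0,0,-0.05,0,0,0],[70,-0.0155,0.0445,-0.037,0,0,0],[70,-0.0155,0.0445,0,0,0,0],[70,-0.0155,0.0445,0,0,0,0],[70,-0.0155,0.0445,0,0,0,0],[70,-0.0155,0.0445,0,0,0,0],[70,-0.0155,0.0445,0,0,0,0]])

```text
time_s: 24.4
ee_pos: [0.555, -0.2605, 0.1499]
eef_rot: [3.142, -0.0, 0.115]
force: [0.6, 0.3, -0.2]
grip_width: 0.0655
grip_force: 0.0
```

Emit:
servo_tool(plan=[[70,-0.0155,0.0445,0,0,0,0],[70,-0.0155,0.0435,0,0,0,-0.172],[70,0,0,0,0,0,-0.174],[70,0,0,0,0,0,-0.174],[70,0,0,0,0,0,-0.174],[70,0,0,0,0,0,-0.174],[70,0,0,0,0,0,-0.174],[70,0,0,0,0,0,-0.17]])

```text
time_s: 25.4
ee_pos: [0.5348, -0.3501, 0.1498]
eef_rot: [-3.142, 0.0, 1.333]
force: [0.2, 0.6, -0.5]
grip_width: 0.0659
grip_force: 0.0
```

```bash
python3 - <<'E'
from h import *
c=snap('wrist','w7'); B=near(c,.534,-.35,.028,.04,.045); stat(B)
r=cv2.minAreaRect(B[:,:2].astype(np.float32)*1000); tgt(r[0][0]/1000,r[0][1]/1000,.013,r[2])
E
```

```text
1115 [ 0.5337 -0.3505  0.0333] [ 533.5 -351.4] [60.1 30.1] 75.2
at [ 0.5347 -0.3501  0.1498] yaw 76.8 t 25.45 w 0.0656 F [-0.8  0.   0.1] shift [-0.0016 -0.0009  0.1368] turn 0.028
```

View pics/w7.png

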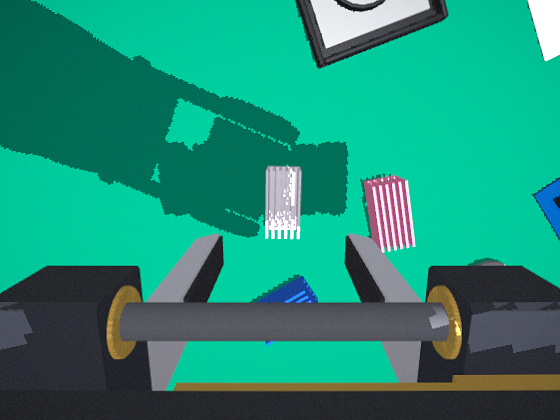

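The long bare heatsink is at (283,202), lined up with the fingers. The pink one at (390,215) is clear of them.

Emit:
servo_tool(plan=[[65,-0.0015,-0.001,0.04,0,0,0.028],[65,0,0,0.04,0,0,0],[65,0,0,0.03,0,0,0],[65,0,0,0.018,0,0,0],[65,0,0,0.0085,0,0,0],[65,0,0,0,0,0,0],[0,0,0,0,0,0,0],[0,0,0,0,0,0,0]], force=15)

```text
time_s: 26.45
ee_pos: [0.5338, -0.3515, 0.0141]
eef_rot: [3.14, 0.0, 1.299]
force: [0.7, -1.3, 0.4]
grip_width: 0.0444
grip_force: 0.0
```

Emit:
servo_tool(plan=[[0,0,0,0,0,0,0],[0,0,0,0,0,0,0],[0,0,0,0,0,0,0],[0,0,0,0,0,0,0],[0,0,0,0,0,0,0],[0,0,0,0,0,0,0],[0,0,0,0,0,0,0],[0,0,0,0,0,0,0]])

```text
time_s: 27.45
ee_pos: [0.5336, -0.3513, 0.0136]
eef_rot: [3.141, 0.0, 1.299]
force: [-1.7, 0.6, 6.1]
grip_width: 0.03
grip_force: 15.0
```

```bash
python3 - <<'E'
from h import *
tgt(.6285,-.083,.12,6.5)
E
```

```text
at [ 0.5336 -0.3513  0.0136] yaw 74.4 t 27.45 w 0.03 F [-1.7  0.6  6.1] shift [ 0.284   0.0194 -0.1064] turn 1.185
```

Emit:
servo_tool(plan=[[0,0,0,-0.03,0,0,0],[0,0,0,-0.045,0,0,0],[0,0.034,0.002,-0.032,0,0,0],[0,0.05,0.0035,0,0,0,0],[0,0.05,0.0035,0,0,0,0],[0,0.05,0.0035,0,0,0,0],[0,0.05,0.0035,0,0,0,0],[0,0.05,0.0035,0,0,0,0]], force=20)

```text
time_s: 28.45
ee_pos: [0.6287, -0.0813, 0.1199]
eef_rot: [-3.141, 0.0, 1.299]
force: [0.0, -0.2, -0.3]
grip_width: 0.03
grip_force: 20.0
```

Emit:
servo_tool(plan=[[0,0,0,0,0,0,0.169],[0,0,0,0,0,0,0.169],[0,0,0,0,0,0,0.169],[0,0,0,0,0,0,0.169],[0,0,0,0,0,0,0.169],[0,0,0,0,0,0,0.17],[0,0,0,0,0,0,0.17],[0,0,0,0,0,0,0]])

```text
time_s: 29.45
ee_pos: [0.6284, -0.0829, 0.1198]
eef_rot: [-3.141, 0.001, 0.115]
force: [-0.3, 0.4, -1.2]
grip_width: 0.0296
grip_force: 20.0
```

```bash
python3 - <<'E'
from h import *
c=snap('wrist','w8'); tgt(.6285,-.083,.0226,6.5)
E
```

```text
at [ 0.6284 -0.0829  0.1199] yaw 6.7 t 29.5 w 0.0297 F [ 0.5 -0.2 -1.6] shift [0.0001 0.0001 0.0973] turn 0.004
```

View pics/w8.png

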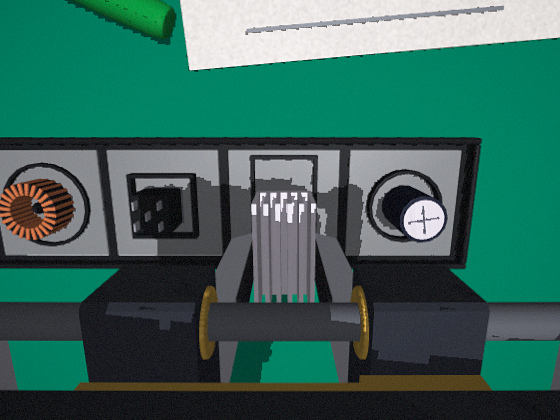

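The heatsink at (284,245) is square to the oblong pocket, whose back wall runs (250-318,157). The relay sits in its pocket at (160,205). I'm lowering.

Emit:
servo_tool(plan=[[0,0,0,0.03,0,0,0],[0,0,0,0.03,0,0,0],[0,0,0,0.02,0,0,0],[0,0,0,0.01,0,0,0],[0,0,0,0.003,0,0,0],[0,0,0,0.002,0,0,0],[0,0,0,0.001,0,0,0],[0,0,0,0.0005,0,0,0]])

```text
time_s: 30.5
ee_pos: [0.6287, -0.083, 0.0242]
eef_rot: [3.141, -0.001, 0.114]
force: [-0.2, -0.3, -0.3]
grip_width: 0.03
grip_force: 20.0
```

Emit:
servo_tool(plan=[[0,0,0,0.0005,0,0,0],[0,0,0,0.0003,0,0,0],[0,0,0,0,0,0,0],[36,0,0,0,0,0,0],[44,0,0,0,0,0,0],[52,0,0,0,0,0,0],[52,0,0,0,0,0,0],[52,0,0,0,0,0,0]])

```text
time_s: 31.5
ee_pos: [0.6285, -0.083, 0.023]
eef_rot: [-3.142, -0.0, 0.114]
force: [0.1, -0.5, -0.2]
grip_width: 0.0492
grip_force: 0.0
```

Emit:
servo_tool(plan=[[52,0,0,-0.04,0,0,0],[52,0,0,-0.05,0,0,0],[52,0,0,-0.05,0,0,0],[52,-0.04,0,-0.03,0,0,0],[52,-0.05,0,0,0,0,0],[52,-0.05,0,0,0,0,0],[52,-0.04,0,0,0,0,0],[52,0,0,0,0,0,0]])

```text
time_s: 32.5
ee_pos: [0.4483, -0.1036, 0.1936]
eef_rot: [3.141, -0.001, 0.113]
force: [-0.3, -1.3, -0.6]
grip_width: 0.0488
grip_force: 0.0
```

```bash
python3 - <<'E'
from h import *
c=snap('wrist','w9')
for n,x,y,a,b in [('cap',.64,-.182,.05,.065),('choke',.6055,.116,.031,.045),('relay',.617,.0167,.042,.049),('sink',.6285,-.083,.038,.05)]: print(n); stat(near(c,x,y,a,b,.045))
E
```

```text
cap
91 [ 0.6234 -0.184   0.0547] [ 623.9 -184.9] [ 4.3 19. ] 6.1
choke
592 [0.5911 0.1136 0.0338] [590.8 114.7] [16.  42.4] 5.9
relay
164 [0.6041 0.0154 0.0442] [604.   14.6] [ 3.9 29.9] 5.8
sink
402 [ 0.6077 -0.0855  0.0424] [608.1 -85.6] [19.  30.2] 6.4
```

View pics/w9.png

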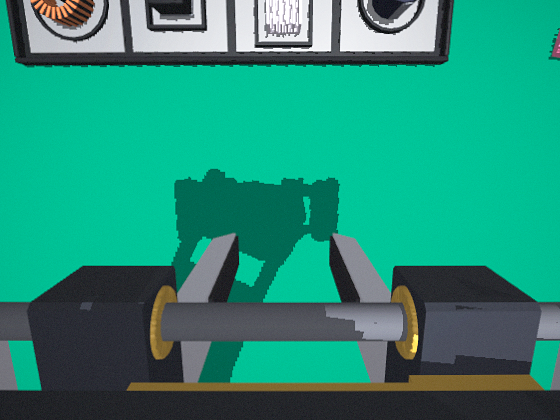

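The parts are only partly in frame at the top edge, so I'll check with the fixed cameras before handing in.

```bash
python3 - <<'E'
from h import *
c=snap('top','t9'); d=snap('side','s9')
for n,x,y,a,b in [('cap',.64,-.182,.05,.065),('choke',.6055,.116,.031,.045),('relay',.617,.0167,.039,.049),('sink',.6285,-.083,.036,.05),('thin',.401,.309,.03,.05),('short',.5,.37,.022,.05)]: print(n); stat(near(c,x,y,a,b,.045))
crop(d,200,140,340,300,3.7,'side9')
E
```

```text
cap
113 [ 0.6385 -0.1805  0.0575] [ 639.6 -179.9] [31.8 33.5] 86.0
choke
124 [0.6038 0.1173 0.0351] [604.4 117.3] [44.2 44.2] 76.8
relay
90 [0.6171 0.0177 0.0446] [617.   17.6] [30.9 29.9] 4.3
sink
102 [ 0.6306 -0.0826  0.0435] [628.1 -82.1] [59.4 30.2] 7.3
thin
52 [0.4004 0.3089 0.0399] [400.2 309.8] [18.9 21.5] 66.2
short
94 [0.5001 0.3682 0.0321] [500.7 369.9] [39.2 30.4] 80.0
```

View pics/side9.png

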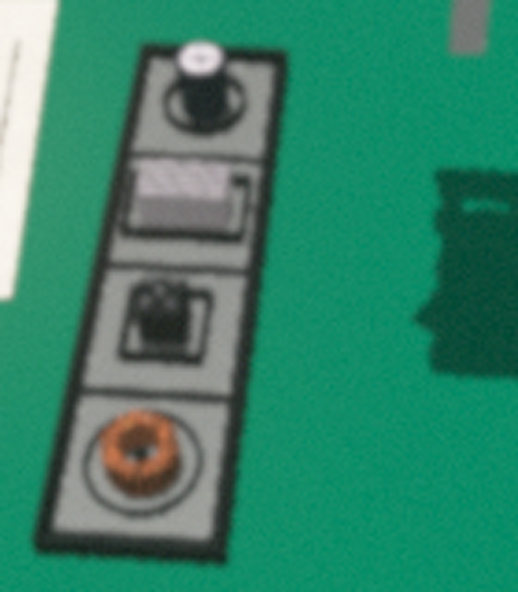

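The side crop shows all four parts upright in their inserts: cap (200,85), sink (185,190), relay (160,315) and choke (140,450). Their tops are at the expected heights, and the thin cap and short heatsink have not moved.

```bash
python3 -c "
from station import ctrl
print(ctrl.hand_in())"
```

```text
the job is handed in; nothing more can be done
None
```

The job is handed in: the thick capacitor, choke, relay and long heatsink stand upright in their inserts, with the choke over its post, and the thin capacitor and short heatsink were left where they were; no verdict came back.

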